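Blow the seal clean and hold the chamber cover ready for its screws

TASK

I am about to close the measuring chamber. First press the pedal of the little air pump next to it right down to its stop and keep it there a moment, so that the blast clears dust off the seal, then let it come up again. Then pick up the cover plate by its handle and hold it still and level just above the chamber, about 8 mm over the white seal and without ever touching the chamber unit, with its four holes exactly over the four threaded holes so that I can start the screws: finish while still holding it there, and leave the other things where they are.

Things in the scene. Friction and masses are not known exactly. Their poses are not given: they have to be found in the camera images.
- chamber_unit: fixed measuring unit: grey base plate 170 (x) by 280 (y) by 10 mm with an open flanged metal chamber at its -y end and a pedal air pump at its +y end. Origin: centre of the underside, on the bench; z up, x away from the robot (turned up to 0.3 rad). The pump's air nozzle, 34 mm wide, stands 17 mm beyond the flange's +y edge, top 83 mm above the bench
- seal (a point): middle of the chamber opening, at the top of the white seal frame (54 by 78 mm), 69.5 mm above the bench; axes as chamber_unit, 55 mm to -y of its origin. The seal stands 2.5 mm proud of the steel flange, 96 (x) by 124 (y) mm, whose top is 67 mm above the bench. Chamber, seal and holes are symmetric about this point's y axis
- thread0 (a point): mouth of a threaded hole (6 mm) in the flange top, 67 mm above the bench, at (+36, +50 mm) from the flange centre in the chamber unit's axes: wide end, far side
- thread1 (a point): mouth of the threaded hole at (-36, +50 mm) from the flange centre: wide end, near side
- thread2 (a point): mouth of the threaded hole at (-24, -50 mm) from the flange centre: narrow end, near side
- thread3 (a point): mouth of the threaded hole at (+24, -50 mm) from the flange centre: narrow end, far side
- pedal (a joint): hinge of the pump pedal: 0 raised (rest, tilted up 0.22 rad), 0.22 rad pressed to the stop (level). A spring lifts it: at the middle of the rubber pad it takes about 3 N to start it and about 8 N to reach the stop
- pedal_pad (a point): middle of the black rubber tread (50 by 42 mm) on top of the pedal's front end, 65 mm above the bench at rest; it goes down 18 mm to the stop. It lies 85 mm from the hinge, which is at the pedal's far (+x) end; axes turn with the pedal
- cover: loose steel-grey cover plate 96 (x) by 124 (y) by 8 mm, about 0.3 kg, lying handle up on a blue-grey mat 3 mm thick. Origin: centre of its underside; z up. Black bow handle along y over the middle: flat bar 12 mm wide (x), 14 high, 92 long, bar middle 42 mm above the underside, 27 mm free below it, legs 68 mm apart. Fits with its axes as chamber_unit's; starts within 0.9 rad of that
- cover_hole0 (a point): lower end of the 11 mm hole at (+36, +50 mm) from the cover's origin; belongs over thread0
- cover_hole1 (a point): lower end of the 11 mm hole at (-36, +50 mm); belongs over thread1
- cover_hole2 (a point): lower end of the 11 mm hole at (-24, -50 mm); belongs over thread2
- cover_hole3 (a point): lower end of the 11 mm hole at (+24, -50 mm); belongs over thread3
- screw_jar: bystander: clear jar with screws, 47 mm across, 58 mm high, behind the mat; origin at its foot
- membrane_box: bystander: small closed carton 47 x 65 x 28 mm behind the chamber unit; origin at its underside
- screwdriver: bystander: small screwdriver lying on the bench in front of the mat, 120 mm long, 15 mm thick; origin at its middle, on the bench

How it is judged:
By the outcome, as a careful person would: the job done as asked, in the order asked, and still so for the second after the job is handed in, while the arm keeps its last pose, push and grip.
It also fails if it takes over 54 s, if anything falls off the work surface, if the arm or the gripper's body presses on something with over 40 N, if the wrist force passes 120 N, or if a joint passes its speed limit or range.

ROBOT

A 6-joint arm with a two-finger parallel gripper is mounted at the origin on a cart in front of the work surface, level with it; the furniture and walls round the work are solid. World frame = base frame: x ahead of the robot, y to its left, z up, the work surface at z = 0. Lengths are in m, angles in rad, forces in N, time in s.
With the tool pointing down it reaches from about 0.35 to 0.875 m from the base axis. Payload 15.5 kg.
Tool frame: the origin (TCP) lies midway between the tips of the shut fingers; the grasp point (between the pads) lies 19 mm behind it (r.grip_depth is the distance from the TCP to the grasp point, in m); z points along the fingers, y is the line along which they close (so a half turn about z gives the same grasp; the last joint's range is limited). The gripper opens to 85 mm and grips with 20 to 120 N. Pads are 22 mm wide; open, the fingers measure 114 mm over their backs; the gripper's body (76 mm by 85 mm) begins 54 mm behind the grasp point. The pads swing forward as they close: fully open they stand 13 mm farther back than shut.
Start: joints at [1.008, 0.494, 1.345, -0, 1.302, -0.096], TCP at [0.282, 0.558, 0.231] pointing down, gripper open.
Joint ranges: [-2.91, 2.91], [-0.82, 2.16], [0.22, 2.67], [-1.22, 4.37], [0.12, 2.79], [-3.08, 3.08]. Speed limits (rad/s): [1.89, 1.89, 2.57, 3.01, 3.01, 3.01].

INTERFACE

Orientations are given as a rotation vector (axis times angle).
In Python, from station import status, cams, finish_job, r gives the robot as it stands. The module is installed in compiled form; this text tells all that it offers.
- The arm moves only by the tool arm_command, never from a script. Its argument "rows" is a list of rows, each an object of numbers: "wx", "wy", "wz": the turn, a rotation vector about the tool's x, y, z scaled (see below); "tx", "ty", "tz": the shift along the tool's x, y, z scaled (see below); "grip": the closure, from 0 (fully open) to 1 (shut). A call has 1 to 20 rows; each row shifts and turns the commanded pose from where the row before left it, along the tool's axes as they then stand; what a row does not reach is not made up. The controller multiplies each number of a shift by 5 cm and each number of a turn by 5 degrees. A row lasts 1/10 s, in which the tool goes at most 50 mm and 8.59 degrees, less where a joint would pass 70% of its speed; a pose out of reach is approached as far as the arm can. A call with a number of a shift or a turn outside -1 to 1 is refused whole. A call with a gripper value outside its range is refused whole. The fingers move at their own pace and stop on an object; "newtons" is the grip in N (left out, the last holds). Time passes only in rows, so rows that do not move let the fingers close. It gives the time, the measured TCP pose, the force, the opening and the grip force at its end, in the units of the state.
- status.get_state(): the state, without advancing time (a new reading comes with each control period).
- cams.grab_frame(name): name is "side" or "top" or "wrist"; returns (picture, depth): 420x560x3 uint8, red, green, blue; 420x560 float32, m along the optical axis (not along the pixel's ray), 0 where there is no reading.
- cams.camera_params(name): a dict with "intrinsics" (3x3 intrinsics, pixels), "eye" and "rotation" of the camera in the world. Camera axes: x right, y up, looking along -z (the intrinsics and any distortion apply to the point x, -y, -z); pixel columns grow to the right and rows downward; lengths in m; the calibration is good to about 2 mm. The wrist camera is an equidistant fisheye: a pixel r from the principal point sees the ray r / f radians off the axis. A picture is of the moment at which its call begins: read the wrist's pose just before it. camera_params takes no time and is no camera call; for the wrist camera it gives the pose at the moment of the call.
- finish_job(): hands the job in; it is judged then, once.
The state is a dict: "time": time; "qpos": joint angles; "joint_velocities": joint speeds; "joint_efforts": joint torques, N m; "position": TCP position; "eef_rot": TCP orientation; "force": force on the tool from outside, world axes, zero at the start; "wrist_torque": the same for the moment, N m; "width": finger opening in m; "finger_force": force on a finger pad.
Only numpy, scipy, OpenCV 4.12 (cv2) and the standard library are available. Lean on these libraries where they do the work, as an engineer would, in place of code of your own. Each camera call takes 0.05 s, during which the arm holds its last target. There are 200 camera calls.

## Working session

There is one attempt and no reset: what is moved stays moved. The work goes in short steps, Python scripts to look and compute and a tool call to move; the robot and the scene stay as the last step left them, time stands still between calls to the robot, and variables do not carry over. Pictures are saved under pics/ and viewed, at most 10 in all, crops included, and the job is handed in when it is done.

Besides the shell and the picture viewer there is one more tool, called by a JSON object that holds its "method" and its "body". arm_command: Moves the arm, as the interface text tells. Shifts and turns lie within -1 to 1; 1 stands for 5 cm of shift or 5 degrees of turn. Its arguments: {"type":"object","properties":{"rows":{"type":"array"},"newtons":{"type":"number"}},"required":["rows"]}

```bash
mkdir -p pics; cat > h.py <<'E'
import numpy as np, cv2
from station import status, cams, r
def grab(n):
    p=cams.camera_params(n); im,d=cams.grab_frame(n); return im,d,p
def cloud(d,p):
    K=np.array(p['intrinsics']); h,w=d.shape
    u,v=np.meshgrid(np.arange(w),np.arange(h))
    x=(u-K[0,2])/K[0,0]*d; y=(v-K[1,2])/K[1,1]*d
    c=np.stack([x,-y,-d],-1); return c@np.array(p['rotation']).T+np.array(p['eye'])
E
python3 - <<'E'
from h import *
print(status.get_state())
for n in('top','side'):
    im,d,p=grab(n); cv2.imwrite(f'pics/{n}.png',im[...,::-1]); np.savez(f'{n}.npz',im=im,d=d,**{k:np.array(v) for k,v in p.items()}); print(n,p)
E
```

```text
{'time': 0.0, 'qpos': array([ 1.00750959e+00,  4.94173159e-01,  1.34611026e+00,  1.17680917e-06,
        1.30251078e+00, -9.54708627e-02]), 'joint_velocities': array([ 0.00023786, -0.00026124, -0.00032027,  0.00237161, -0.00134803,
        0.00075175]), 'joint_efforts': array([ 5.86415015e-03, -8.82172108e+01, -3.83861732e+01,  2.55946952e-04,
        1.03676162e-02, -4.82487735e-05]), 'position': array([0.28162807, 0.55755815, 0.23071356]), 'eef_rot': array([-7.28070882e-01, -3.05566122e+00,  1.78513137e-03]), 'force': array([ 0.3371411 ,  0.71227969, -0.3051544 ]), 'wrist_torque': array([-0.00415527,  0.09228808,  0.0185786 ]), 'finger_force': 0.0, 'width': 0.08561568082834833}
top {'intrinsics': array([[436.23603048,   0.        , 279.54241965],
       [  0.        , 436.23603048, 208.7954087 ],
       [  0.        ,   0.        ,   1.        ]]), 'eye': array([ 0.41921607, -0.00180764,  1.01667819]), 'rotation': array([ 0.11842062, -0.11210756, -1.593898  ])}
side {'intrinsics': array([[502.67000985,   0.        , 283.64460116],
       [  0.        , 502.67000985, 210.4268624 ],
       [  0.        ,   0.        ,   1.        ]]), 'eye': array([-0.25583569, -0.38163636,  0.95437009]), 'rotation': array([ 0.72499636, -0.46265223, -1.0827383 ])}
```

View pics/top.png

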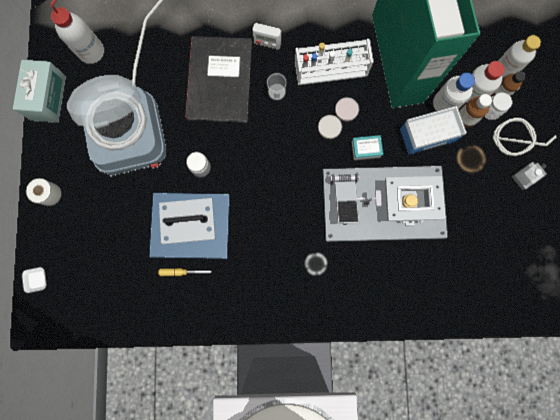

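View pics/side.png

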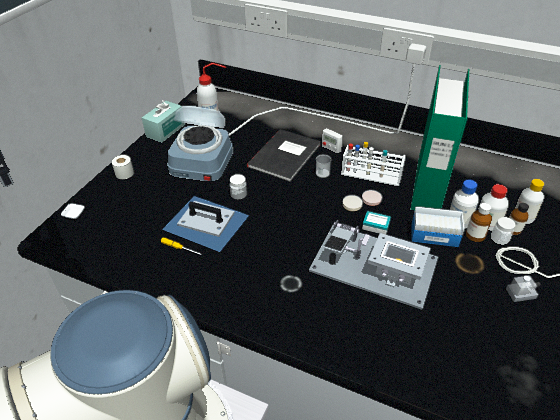

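```bash
cat >> h.py <<'E'
from scipy.spatial.transform import Rotation as R
def cloud(d,p):
    K=np.array(p['intrinsics']); h,w=d.shape
    u,v=np.meshgrid(np.arange(w),np.arange(h))
    c=np.stack([(u-K[0,2])/K[0,0]*d,-(v-K[1,2])/K[1,1]*d,-d],-1)
    return c@R.from_rotvec(p['rotation']).as_matrix().T+np.array(p['eye'])
def rect(X,m):
    P=X[m][:,:2]; (c,s,a)=cv2.minAreaRect((P*1000).astype(np.float32)); return np.round(c,1),np.round(s,1),round(a,1),len(P),np.round(np.median(X[m][:,2])*1000,1)
E
python3 - <<'E'
from h import *
z=np.load('top.npz'); X=cloud(z['d'],z); im=z['im']
def box(u0,u1,v0,v1):
    m=np.zeros(im.shape[:2],bool); m[v0:v1,u0:u1]=1; return m&(z['d']>0)
B=box(315,460,155,250); g=im.min(-1)>90
Z=X[...,2]
print('bench',np.median(Z[box(240,300,200,250)]))
print('base',rect(X,B&(Z>.004)&(Z<.016)&g))
print('flange',rect(X,B&(Z>.060)&(Z<.075)&box(378,460,155,250)))
print('pad',rect(X,box(336,360,198,224)&(im.max(-1)<60)&(Z>.035)))
C=box(145,235,185,265)
print('plate',rect(X,C&(Z>.006)&(Z<.018)&g)); print('handle',rect(X,C&(Z>.04)))
a=cv2.resize(im[155:250,315:460],None,fx=5,fy=5,interpolation=3)[:,:,::-1]
b=cv2.resize(im[185:280,145:235],None,fx=5,fy=5,interpolation=3)[:,:,::-1]
cv2.imwrite('pics/crop1.png',np.hstack([cv2.resize(b,None,fx=.7,fy=.7),cv2.resize(a,None,fx=.65,fy=.7)]))
for n,m in(('jar',box(183,212,148,180)&(Z>.02)),('box',box(348,388,132,163)&(Z>.015)),('screwdr',box(155,215,264,280)&(Z>.005))): print(n,rect(X,m))
E
```

```text
bench 0.0006637930147732618
base (array([ 590.2, -265.7]), array([323.2, 199.6]), 89.7, 4803, np.float64(10.6))
flange (array([ 576.4, -299.1]), array([ 96.8, 125.3]), 0.0, 2020, np.float64(67.8))
pad (array([ 550.6, -148.8]), array([38. , 41.7]), 88.6, 261, np.float64(66.2))
plate (array([536.4, 211.7]), array([177.2, 148. ]), 87.7, 2116, np.float64(11.3))
handle (array([546.1, 216.4]), array([12.4, 90.2]), 4.1, 236, np.float64(52.1))
jar (array([673.3, 185.9]), array([44.2, 44.6]), 56.4, 392, np.float64(57.9))
box (array([ 708.5, -209.4]), array([47.2, 65.6]), 4.3, 574, np.float64(28.1))
screwdr (array([428.5, 220.6]), array([123. ,  34.1]), 88.5, 195, np.float64(13.4))
```

View pics/crop1.png

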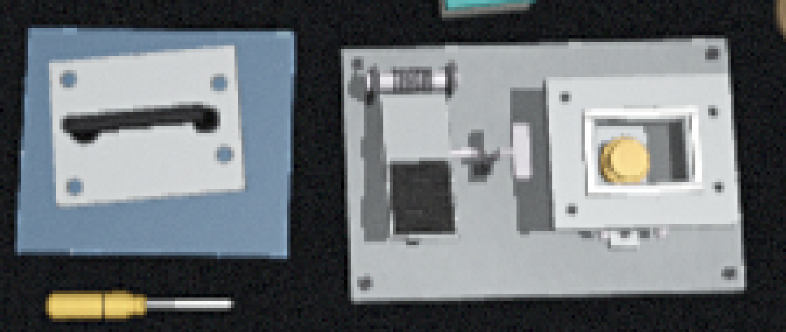

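```bash
cat >> h.py <<'E'
def target(pos,yd):
    """tool down, tool y along world direction yd deg; prints turn (deg) then shift (mm in target tool axes)"""
    s=status.get_state(); T=R.from_rotvec(s['eef_rot']); a=np.radians(yd)
    y=np.array([np.cos(a),np.sin(a),0]); z=np.array([0,0,-1.]); G=R.from_matrix(np.stack([np.cross(y,z),y,z],1))
    print('y axis now',np.round(T.as_matrix()[:,1],3),'q6',round(s['qpos'][5],3),'turn units',np.round(np.degrees((T.inv()*G).as_rotvec())/5,3),
     'shift units after turn',np.round(G.inv().apply(np.array(pos)-s['position'])/.05,3))
E
python3 - <<'E'
from h import *
target([.548,-.149,.2],0); target([.548,-.149,.2],180);target([.548,-.149,.2],-90)
E
```

```text
y axis now [ 0.451  0.893 -0.001] q6 -0.095 turn units [-1.2000e-02  6.0000e-03  1.2639e+01] shift units after turn [-14.131   5.327   0.616]
y axis now [ 0.451  0.893 -0.001] q6 -0.095 turn units [-7.0000e-03 -1.3000e-02 -2.3361e+01] shift units after turn [14.131 -5.327  0.616]
y axis now [ 0.451  0.893 -0.001] q6 -0.095 turn units [-5.0000e-03  1.6000e-02  3.0639e+01] shift units after turn [ 5.327 14.131  0.616]
```

{"method": "arm_command", "body": {"rows": [{"wz": 0.9,"grip": 1},{"wz": 0.9,"grip": 1},{"wz": 0.9,"grip": 1},{"wz": 0.9,"grip": 1},{"wz": 0.9,"grip": 1},{"wz": 0.9,"grip": 1},{"wz": 0.9,"grip": 1},{"wz": 0.9,"grip": 1},{"wz": 0.9,"grip": 1},{"wz": 0.9,"grip": 1},{"wz": 0.9,"grip": 1},{"wz": 0.9,"grip": 1},{"wz": 0.9,"grip": 1},{"wz": 0.9,"grip": 1},{"grip": 1}], "newtons": 40}}

```text
schema error: expected keys wx, wy, wz, tx, ty, tz, grip
```

{"method": "arm_command", "body": {"rows": [{"tx": -0.3,"ty": 0.2,"grip": 1},{"tx": -0.6,"ty": 0.3,"grip": 1},{"tx": -0.75,"ty": 0.3,"grip": 1},{"tx": -0.75,"ty": 0.3,"grip": 1},{"tx": -0.75,"ty": 0.3,"grip": 1},{"tx": -0.75,"ty": 0.3,"grip": 1},{"tx": -0.75,"ty": 0.3,"grip": 1},{"tx": -0.75,"ty": 0.3,"grip": 1},{"tx": -0.75,"ty": 0.3,"grip": 1},{"tx": -0.75,"ty": 0.3,"grip": 1},{"tx": -0.75,"ty": 0.3,"grip": 1},{"tx": -0.75,"ty": 0.3,"grip": 1},{"tx": -0.75,"ty": 0.3,"grip": 1},{"tx": -0.75,"ty": 0.3,"grip": 1},{"tx": -0.75,"ty": 0.3,"grip": 1},{"tx": -0.75,"ty": 0.3,"grip": 1},{"tx": -0.75,"ty": 0.2,"grip": 1},{"tx": -0.75,"ty": 0.1,"grip": 1},{"tx": -0.5,"grip": 1},{"tx": -0.3,"grip": 1}]}}

```text
schema error: expected keys wx, wy, wz, tx, ty, tz, grip
```

```bash
cat >> h.py <<'E'
def wgrab(name,z):
    im,d,p=grab('wrist'); K=np.array(p['intrinsics']); M=R.from_rotvec(p['rotation']).as_matrix()
    np.savez(name+'.npz',im=im,d=d,**{k:np.array(v) for k,v in p.items()}); return im,d,p
def wcloud(d,p):
    K=np.array(p['intrinsics']); h,w=d.shape; u,v=np.meshgrid(np.arange(w),np.arange(h))
    a=(u-K[0,2])/K[0,0]; b=(v-K[1,2])/K[1,1]; th=np.hypot(a,b); k=np.tan(np.minimum(th,1.5))/np.maximum(th,1e-9)
    c=np.stack([a*k*d,-b*k*d,-d],-1); return c@R.from_rotvec(p['rotation']).as_matrix().T+np.array(p['eye'])
def ortho(im,p,z,cx,cy,half=.15,res=.0005):
    """rectify to plane z: image up=+x, right=-y, res m per pixel"""
    n=int(2*half/res); j,i=np.meshgrid(np.arange(n),np.arange(n))
    W=np.stack([cx+half-i*res,cy+half-j*res,np.full(i.shape,z)],-1); K=np.array(p['intrinsics'])
    c=(W-np.array(p['eye']))@R.from_rotvec(p['rotation']).as_matrix(); x,y,zz=c[...,0],-c[...,1],-c[...,2]
    rr=np.hypot(x,y); th=np.arctan2(rr,zz); f=th/np.maximum(rr,1e-9)
    return cv2.remap(im,(K[0,0]*x*f+K[0,2]).astype(np.float32),(K[1,1]*y*f+K[1,2]).astype(np.float32),cv2.INTER_CUBIC)
E
python3 - <<'E'
from h import *
s=status.get_state(); print(s['time'],s['position'],s['width'],s['force'])
target([.548,-.149,.2],0)
im,d,p=wgrab('w1',0); print(p)
o=ortho(im,p,.067,.576,-.24,.15,.0005)
cv2.imwrite('pics/w1.png',np.hstack([cv2.resize(im,(420,315)),cv2.resize(o[:,:],(380,380))[:315]])[...,::-1])
E
```

```text
0.1 [0.28164617 0.55756832 0.23078424] 0.08556493296655451 [-0.10821592  0.22622074 -0.13462946]
y axis now [ 0.451  0.893 -0.001] q6 -0.095 turn units [-1.2000e-02  6.0000e-03  1.2639e+01] shift units after turn [-14.131   5.327   0.616]
{'intrinsics': array([[325.1922621,   0.       , 275.4667677],
       [  0.       , 325.1922621, 214.9706189],
       [  0.       ,   0.       ,   1.       ]]), 'eye': array([0.21445601, 0.59117712, 0.37317305]), 'rotation': array([-0.26600648, -0.16295767,  1.09435936])}
```

View pics/w1.png

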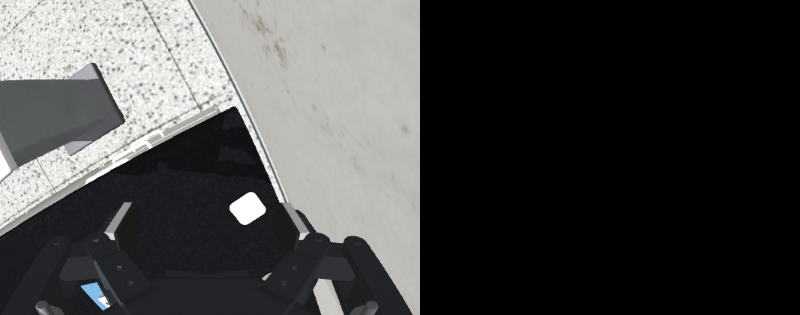

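{"method": "arm_command", "body": {"rows": [{"wx": 0,"wy": 0,"wz": 0.9,"tx": 0,"ty": 0,"tz": 0,"grip": 1},{"wx": 0,"wy": 0,"wz": 0.9,"tx": 0,"ty": 0,"tz": 0,"grip": 1},{"wx": 0,"wy": 0,"wz": 0.9,"tx": 0,"ty": 0,"tz": 0,"grip": 1},{"wx": 0,"wy": 0,"wz": 0.9,"tx": 0,"ty": 0,"tz": 0,"grip": 1},{"wx": 0,"wy": 0,"wz": 0.9,"tx": 0,"ty": 0,"tz": 0,"grip": 1},{"wx": 0,"wy": 0,"wz": 0.9,"tx": 0,"ty": 0,"tz": 0,"grip": 1},{"wx": 0,"wy": 0,"wz": 0.9,"tx": 0,"ty": 0,"tz": 0,"grip": 1},{"wx": 0,"wy": 0,"wz": 0.9,"tx": 0,"ty": 0,"tz": 0,"grip": 1},{"wx": 0,"wy": 0,"wz": 0.9,"tx": 0,"ty": 0,"tz": 0,"grip": 1},{"wx": 0,"wy": 0,"wz": 0.9,"tx": 0,"ty": 0,"tz": 0,"grip": 1},{"wx": 0,"wy": 0,"wz": 0.9,"tx": 0,"ty": 0,"tz": 0,"grip": 1},{"wx": 0,"wy": 0,"wz": 0.9,"tx": 0,"ty": 0,"tz": 0,"grip": 1},{"wx": 0,"wy": 0,"wz": 0.9,"tx": 0,"ty": 0,"tz": 0,"grip": 1},{"wx": 0,"wy": 0,"wz": 0.9,"tx": 0,"ty": 0,"tz": 0,"grip": 1}], "newtons": 40}}

```text
time: 1.55
position: [0.2817, 0.5577, 0.231]
eef_rot: [2.221, 2.222, -0.001]
force: [-0.5, 0.2, 0.4]
width: -0.0003
finger_force: 0.0
```

{"method": "arm_command", "body": {"rows": [{"wx": 0,"wy": 0,"wz": 0,"tx": -0.3,"ty": 0.2,"tz": 0,"grip": 1},{"wx": 0,"wy": 0,"wz": 0,"tx": -0.6,"ty": 0.3,"tz": 0,"grip": 1},{"wx": 0,"wy": 0,"wz": 0,"tx": -0.75,"ty": 0.3,"tz": 0,"grip": 1},{"wx": 0,"wy": 0,"wz": 0,"tx": -0.75,"ty": 0.3,"tz": 0,"grip": 1},{"wx": 0,"wy": 0,"wz": 0,"tx": -0.75,"ty": 0.3,"tz": 0,"grip": 1},{"wx": 0,"wy": 0,"wz": 0,"tx": -0.75,"ty": 0.3,"tz": 0,"grip": 1},{"wx": 0,"wy": 0,"wz": 0,"tx": -0.75,"ty": 0.3,"tz": 0,"grip": 1},{"wx": 0,"wy": 0,"wz": 0,"tx": -0.75,"ty": 0.3,"tz": 0,"grip": 1},{"wx": 0,"wy": 0,"wz": 0,"tx": -0.75,"ty": 0.3,"tz": 0,"grip": 1},{"wx": 0,"wy": 0,"wz": 0,"tx": -0.75,"ty": 0.3,"tz": 0,"grip": 1},{"wx": 0,"wy": 0,"wz": 0,"tx": -0.75,"ty": 0.3,"tz": 0,"grip": 1},{"wx": 0,"wy": 0,"wz": 0,"tx": -0.75,"ty": 0.3,"tz": 0,"grip": 1},{"wx": 0,"wy": 0,"wz": 0,"tx": -0.75,"ty": 0.3,"tz": 0,"grip": 1},{"wx": 0,"wy": 0,"wz": 0,"tx": -0.75,"ty": 0.3,"tz": 0,"grip": 1},{"wx": 0,"wy": 0,"wz": 0,"tx": -0.75,"ty": 0.3,"tz": 0,"grip": 1},{"wx": 0,"wy": 0,"wz": 0,"tx": -0.75,"ty": 0.3,"tz": 0,"grip": 1},{"wx": 0,"wy": 0,"wz": 0,"tx": -0.75,"ty": 0.3,"tz": 0,"grip": 1},{"wx": 0,"wy": 0,"wz": 0,"tx": -0.75,"ty": 0.2,"tz": 0,"grip": 1},{"wx": 0,"wy": 0,"wz": 0,"tx": -0.75,"ty": 0,"tz": 0,"grip": 1},{"wx": 0,"wy": 0,"wz": 0,"tx": -0.4,"ty": 0,"tz": 0,"grip": 1}]}}

```text
time: 3.55
position: [0.5436, -0.1471, 0.231]
eef_rot: [2.217, 2.225, -0.001]
force: [0.3, 0.6, -0.5]
width: -0.0002
finger_force: 0.0
```

```bash
python3 - <<'E'
from h import *
s=status.get_state(); print(s['time'],s['position'],s['width'],s['force'])
target([.548,-.149,.2],0)
im,d,p=wgrab('w1',0); print(p)
o=ortho(im,p,.067,.576,-.24,.15,.0005)
cv2.imwrite('pics/w1b.png',np.hstack([cv2.resize(im,(400,300)),cv2.resize(o,(400,400))[50:350]])[...,::-1])
E
```

```text
3.55 [ 0.54363329 -0.14710186  0.23101396] -0.00016333291597867426 [ 0.25838152  0.5910656  -0.53888342]
y axis now [ 1.     0.004 -0.   ] q6 -0.373 turn units [-0.004  0.006  0.04 ] shift units after turn [-0.038  0.087  0.62 ]
{'intrinsics': array([[325.1922621,   0.       , 275.4667677],
       [  0.       , 325.1922621, 214.9706189],
       [  0.       ,   0.       ,   1.       ]]), 'eye': array([ 0.54290493, -0.07247729,  0.37339352]), 'rotation': array([-0.29712014,  0.00043739,  0.00331824])}
```

View pics/w1b.png

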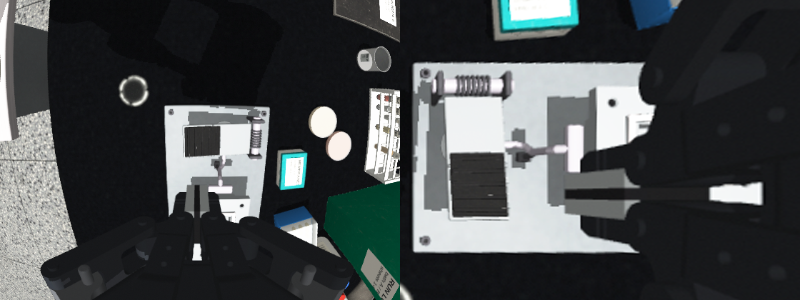

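{"method": "arm_command", "body": {"rows": [{"wx": 0,"wy": 0,"wz": 0,"tx": -0.04,"ty": 0.09,"tz": 0.3,"grip": 1},{"wx": 0,"wy": 0,"wz": 0,"tx": 0,"ty": 0,"tz": 0.6,"grip": 1},{"wx": 0,"wy": 0,"wz": 0,"tx": 0,"ty": 0,"tz": 0.6,"grip": 1},{"wx": 0,"wy": 0,"wz": 0,"tx": 0,"ty": 0,"tz": 0.6,"grip": 1},{"wx": 0,"wy": 0,"wz": 0,"tx": 0,"ty": 0,"tz": 0.5,"grip": 1},{"wx": 0,"wy": 0,"wz": 0,"tx": 0,"ty": 0,"tz": 0.4,"grip": 1},{"wx": 0,"wy": 0,"wz": 0,"tx": 0,"ty": 0,"tz": 0.2,"grip": 1},{"wx": 0,"wy": 0,"wz": 0,"tx": 0,"ty": 0,"tz": 0.1,"grip": 1},{"wx": 0,"wy": 0,"wz": 0,"tx": 0,"ty": 0,"tz": 0.1,"grip": 1}]}}

```text
time: 4.5
position: [0.5488, -0.1456, 0.0614]
eef_rot: [2.217, 2.226, 0.0]
force: [-1.9, 0.8, 5.1]
width: 0.0003
finger_force: 2.1
```

{"method": "arm_command", "body": {"rows": [{"wx": 0,"wy": 0,"wz": 0,"tx": 0,"ty": 0,"tz": 0.05,"grip": 1},{"wx": 0,"wy": 0,"wz": 0,"tx": 0,"ty": 0,"tz": 0.05,"grip": 1},{"wx": 0,"wy": 0,"wz": 0,"tx": 0,"ty": 0,"tz": 0.05,"grip": 1},{"wx": 0,"wy": 0,"wz": 0,"tx": 0,"ty": 0,"tz": 0,"grip": 1}]}}

```text
time: 4.9
position: [0.5489, -0.1458, 0.0543]
eef_rot: [2.217, 2.225, 0.0]
force: [-2.7, 0.7, 6.0]
width: -0.0001
finger_force: 2.9
```

{"method": "arm_command", "body": {"rows": [{"wx": 0,"wy": 0,"wz": 0,"tx": 0,"ty": 0,"tz": 0.05,"grip": 1},{"wx": 0,"wy": 0,"wz": 0,"tx": 0,"ty": 0,"tz": 0.05,"grip": 1},{"wx": 0,"wy": 0,"wz": 0,"tx": 0,"ty": 0,"tz": 0.03,"grip": 1},{"wx": 0,"wy": 0,"wz": 0,"tx": 0,"ty": 0,"tz": 0,"grip": 1}]}}

```text
time: 5.3
position: [0.5485, -0.1458, 0.0478]
eef_rot: [2.217, 2.225, -0.0]
force: [-4.3, 0.6, 7.6]
width: 0.0001
finger_force: 3.8
```

{"method": "arm_command", "body": {"rows": [{"wx": 0,"wy": 0,"wz": 0,"tx": 0,"ty": 0,"tz": 0.02,"grip": 1},{"wx": 0,"wy": 0,"wz": 0,"tx": 0,"ty": 0,"tz": 0,"grip": 1}]}}

```text
time: 5.5
position: [0.5485, -0.1458, 0.047]
eef_rot: [2.217, 2.225, -0.0]
force: [-5.4, -0.5, 9.3]
width: -0.0003
finger_force: 4.3
```

{"method": "arm_command", "body": {"rows": [{"wx": 0,"wy": 0,"wz": 0,"tx": 0,"ty": 0,"tz": 0.02,"grip": 1},{"wx": 0,"wy": 0,"wz": 0,"tx": 0,"ty": 0,"tz": 0,"grip": 1}]}}

```text
time: 5.7
position: [0.5486, -0.1459, 0.0466]
eef_rot: [2.217, 2.225, -0.0]
force: [-8.8, -0.6, 20.6]
width: -0.0001
finger_force: 10.7
```

{"method": "arm_command", "body": {"rows": [{"wx": 0,"wy": 0,"wz": 0,"tx": 0,"ty": 0,"tz": 0.01,"grip": 1},{"wx": 0,"wy": 0,"wz": 0,"tx": 0,"ty": 0,"tz": 0,"grip": 1}]}}

```text
time: 5.9
position: [0.5486, -0.1459, 0.0464]
eef_rot: [2.217, 2.225, 0.0]
force: [-10.1, 0.9, 27.6]
width: 0.0
finger_force: 13.7
```

Firmly on the stop. Hold ~1 s, then lift and move over to view the chamber.

{"method": "arm_command", "body": {"rows": [{"wx": 0,"wy": 0,"wz": 0,"tx": 0,"ty": 0,"tz": 0,"grip": 1},{"wx": 0,"wy": 0,"wz": 0,"tx": 0,"ty": 0,"tz": 0,"grip": 1},{"wx": 0,"wy": 0,"wz": 0,"tx": 0,"ty": 0,"tz": 0,"grip": 1},{"wx": 0,"wy": 0,"wz": 0,"tx": 0,"ty": 0,"tz": 0,"grip": 1},{"wx": 0,"wy": 0,"wz": 0,"tx": 0,"ty": 0,"tz": 0,"grip": 1},{"wx": 0,"wy": 0,"wz": 0,"tx": 0,"ty": 0,"tz": 0,"grip": 1},{"wx": 0,"wy": 0,"wz": 0,"tx": 0,"ty": 0,"tz": 0,"grip": 1},{"wx": 0,"wy": 0,"wz": 0,"tx": 0,"ty": 0,"tz": 0,"grip": 1},{"wx": 0,"wy": 0,"wz": 0,"tx": 0,"ty": 0,"tz": 0,"grip": 1},{"wx": 0,"wy": 0,"wz": 0,"tx": 0,"ty": 0,"tz": 0,"grip": 1},{"wx": 0,"wy": 0,"wz": 0,"tx": 0,"ty": 0,"tz": 0,"grip": 1},{"wx": 0,"wy": 0,"wz": 0,"tx": 0,"ty": 0,"tz": 0,"grip": 1}]}}

```text
time: 7.1
position: [0.5486, -0.1459, 0.0464]
eef_rot: [2.217, 2.225, 0.0]
force: [-10.4, 1.0, 26.4]
width: 0.0
finger_force: 13.6
```

{"method": "arm_command", "body": {"rows": [{"wx": 0,"wy": 0,"wz": 0,"tx": 0,"ty": 0,"tz": -0.1,"grip": 1},{"wx": 0,"wy": 0,"wz": 0,"tx": 0,"ty": 0,"tz": -0.1,"grip": 1},{"wx": 0,"wy": 0,"wz": 0,"tx": 0,"ty": 0,"tz": -0.2,"grip": 1},{"wx": 0,"wy": 0,"wz": 0,"tx": 0,"ty": 0,"tz": -0.4,"grip": 1},{"wx": 0,"wy": 0,"wz": 0,"tx": 0,"ty": 0,"tz": -0.6,"grip": 1},{"wx": 0,"wy": 0,"wz": 0,"tx": 0,"ty": 0,"tz": -0.6,"grip": 1},{"wx": 0,"wy": 0,"wz": 0,"tx": 0,"ty": 0,"tz": -0.6,"grip": 1},{"wx": 0,"wy": 0,"wz": 0,"tx": 0,"ty": 0,"tz": -0.4,"grip": 1},{"wx": 0,"wy": 0,"wz": 0,"tx": -0.4,"ty": 0.1,"tz": -0.2,"grip": 0},{"wx": 0,"wy": 0,"wz": 0,"tx": -0.6,"ty": 0.1,"tz": 0,"grip": 0},{"wx": 0,"wy": 0,"wz": 0,"tx": -0.6,"ty": 0.1,"tz": 0,"grip": 0},{"wx": 0,"wy": 0,"wz": 0,"tx": -0.6,"ty": 0.1,"tz": 0,"grip": 0},{"wx": 0,"wy": 0,"wz": 0,"tx": -0.6,"ty": 0.1,"tz": 0,"grip": 0},{"wx": 0,"wy": 0,"wz": 0,"tx": -0.6,"ty": 0,"tz": 0,"grip": 0},{"wx": 0,"wy": 0,"wz": 0,"tx": -0.4,"ty": 0,"tz": 0,"grip": 0},{"wx": 0,"wy": 0,"wz": 0,"tx": -0.2,"ty": 0,"tz": 0,"grip": 0},{"wx": 0,"wy": 0,"wz": 0,"tx": 0,"ty": 0,"tz": 0,"grip": 0},{"wx": 0,"wy": 0,"wz": 0,"tx": 0,"ty": 0,"tz": 0,"grip": 0}]}}

```text
time: 8.9
position: [0.5744, -0.3447, 0.2048]
eef_rot: [-2.217, -2.225, -0.0]
force: [-0.3, 0.0, -0.5]
width: 0.0853
finger_force: 0.0
```

```bash
python3 - <<'E'
from h import *
s=status.get_state(); print(s['time'],s['position'],R.from_rotvec(s['eef_rot']).as_matrix()[:,1:].round(4).tolist())
im,d,p=wgrab('w2',0)
print(p['eye'])
o=ortho(im,p,.067,.576,-.299,.08,.0002)
cv2.imwrite('o2.png',o[...,::-1])
X=wcloud(d,p); Z=X[...,2]; m=(d>0)&(Z>.062)&(Z<.075)&(abs(X[...,0]-.576)<.06)&(abs(X[...,1]+.3)<.08)
print(rect(X,m)); m=(d>0)&(abs(X[...,0]-.548)<.015)&(abs(X[...,1]+.149)<.015);print('pad z',np.median(Z[m]))
cv2.imwrite('pics/w2.png',cv2.resize(o,(600,600),interpolation=cv2.INTER_AREA)[...,::-1])
E
```

```text
8.9 [ 0.57437665 -0.34467248  0.20484239] [[1.0, -0.0002], [0.0037, 0.0005], [-0.0002, -1.0]]
[ 0.57361572 -0.27019869  0.34728148]
(array([ 575.7, -299.2]), array([123.9,  96.8]), 89.8, 12099, np.float64(66.9))
pad z 0.010501295663983223
```

View pics/w2.png

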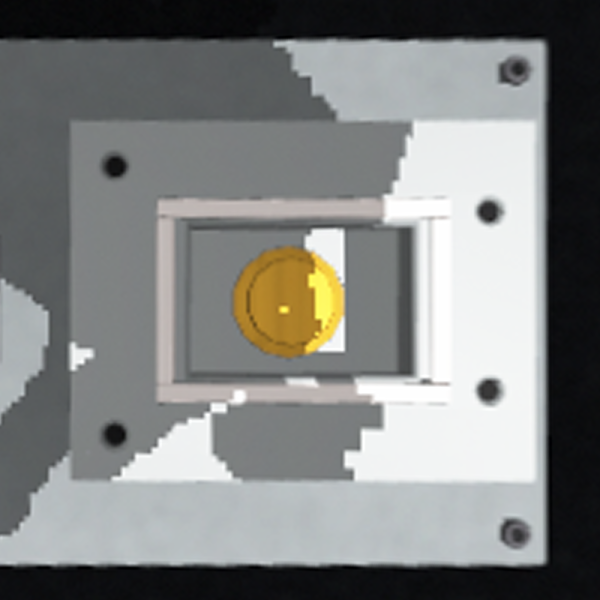

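```bash
cat >> h.py <<'E'
HP=np.array([[36,50],[-36,50],[-24,-50],[24,-50]])/1000.
def holes(o,cx,cy,half,res,guess,sgn=-1,rad=.008):
    g=cv2.GaussianBlur(cv2.cvtColor(o,cv2.COLOR_RGB2GRAY),(0,0),3).astype(float); out=[]
    n=g.shape[0]; i,j=np.mgrid[:n,:n]; x=cx+half-i*res; y=cy+half-j*res
    for q in guess:
        D=np.hypot(x-q[0],y-q[1]); 
        for _ in range(4):
            m=D<rad; bg=np.median(g[m]); w=np.clip(sgn*(g-bg)-15,0,None)*m
            q=np.array([(w*x).sum(),(w*y).sum()])/w.sum(); D=np.hypot(x-q[0],y-q[1])
        out.append(q)
    return np.array(out)
def fit(Q):
    a=Q-Q.mean(0); b=HP-HP.mean(0); yaw=np.arctan2((b[:,0]*a[:,1]-b[:,1]*a[:,0]).sum(),(a*b).sum())
    c,s=np.cos(yaw),np.sin(yaw); M=np.array([[c,-s],[s,c]]); t=Q.mean(0)-M@HP.mean(0)
    return t,np.degrees(yaw),((Q-HP@M.T-t)*1000).round(2).tolist()
E
python3 - <<'E'
from h import *
z=np.load('w2.npz'); o=ortho(z['im'],z,.067,.576,-.299,.08,.0002)
Q=holes(o,.576,-.299,.08,.0002,HP+[.576,-.2995]); print(Q.round(4),fit(Q))
X=wcloud(z['d'],z); m=(z['d']>0)&(abs(X[...,0]-.548)<.015)&(abs(X[...,1]+.149)<.015); print(m.sum())
im,d,p=grab('top'); X=cloud(d,p); print('pad z',np.median(X[206:215,341:353,2])); t=np.load('top.npz');print(np.median(cloud(t['d'],t)[206:215,341:353,2]))
th=np.radians(4.1); c,s=np.cos(th),np.sin(th); v=np.array([[c,-s],[s,c]])@[-.0015,-.0455]
target([.546+v[0],.2164+v[1],.149],4.1)
E
```

```text
[[ 0.6117 -0.2496]
 [ 0.5401 -0.2495]
 [ 0.5519 -0.3494]
 [ 0.5996 -0.3494]] (array([ 0.57581926, -0.29948372]), np.float64(-0.07405242614744187), [[-0.18, -0.07], [0.2, -0.09], [0.1, 0.06], [-0.11, 0.09]])
235
pad z 0.788657530012141
0.0655805195056619
y axis now [ 1.     0.004 -0.   ] q6 -0.634 turn units [-0.001 -0.004 -0.769] shift units after turn [10.317  0.202  1.118]
```

{"method": "arm_command", "body": {"rows": [{"wx": 0,"wy": 0,"wz": -0.4,"tx": 0.3,"ty": 0,"tz": 0,"grip": 0},{"wx": 0,"wy": 0,"wz": -0.37,"tx": 0.5,"ty": 0,"tz": 0,"grip": 0},{"wx": 0,"wy": 0,"wz": 0,"tx": 0.7,"ty": 0,"tz": 0,"grip": 0},{"wx": 0,"wy": 0,"wz": 0,"tx": 0.7,"ty": 0,"tz": 0,"grip": 0},{"wx": 0,"wy": 0,"wz": 0,"tx": 0.7,"ty": 0,"tz": 0,"grip": 0},{"wx": 0,"wy": 0,"wz": 0,"tx": 0.7,"ty": 0,"tz": 0,"grip": 0},{"wx": 0,"wy": 0,"wz": 0,"tx": 0.7,"ty": 0,"tz": 0,"grip": 0},{"wx": 0,"wy": 0,"wz": 0,"tx": 0.7,"ty": 0,"tz": 0,"grip": 0},{"wx": 0,"wy": 0,"wz": 0,"tx": 0.7,"ty": 0,"tz": 0,"grip": 0},{"wx": 0,"wy": 0,"wz": 0,"tx": 0.7,"ty": 0,"tz": 0,"grip": 0},{"wx": 0,"wy": 0,"wz": 0,"tx": 0.7,"ty": 0,"tz": 0.1,"grip": 0},{"wx": 0,"wy": 0,"wz": 0,"tx": 0.7,"ty": 0.1,"tz": 0.2,"grip": 0},{"wx": 0,"wy": 0,"wz": 0,"tx": 0.7,"ty": 0.1,"tz": 0.2,"grip": 0},{"wx": 0,"wy": 0,"wz": 0,"tx": 0.7,"ty": 0,"tz": 0.2,"grip": 0},{"wx": 0,"wy": 0,"wz": 0,"tx": 0.6,"ty": 0,"tz": 0.2,"grip": 0},{"wx": 0,"wy": 0,"wz": 0,"tx": 0.3,"ty": 0,"tz": 0.2,"grip": 0},{"wx": 0,"wy": 0,"wz": 0,"tx": 0.2,"ty": 0,"tz": 0,"grip": 0},{"wx": 0,"wy": 0,"wz": 0,"tx": 0,"ty": 0,"tz": 0,"grip": 0},{"wx": 0,"wy": 0,"wz": 0,"tx": 0,"ty": 0,"tz": 0,"grip": 0}]}}

```text
time: 10.9
position: [0.5501, 0.1683, 0.1503]
eef_rot: [2.141, 2.298, 0.001]
force: [-0.4, -0.1, 0.3]
width: 0.0852
finger_force: 0.0
```

```bash
python3 - <<'E'
from h import *
s=status.get_state(); print(s['time'],s['position'],R.from_rotvec(s['eef_rot']).as_matrix()[:,1:].round(4).tolist())
im,d,p=wgrab('w3',0)
o=ortho(im,p,.011,.546,.216,.08,.0002)
X=wcloud(d,p); Z=X[...,2]; m=(d>0)&(abs(X[...,0]-.546)<.07)&(abs(X[...,1]-.216)<.08)
print('handle',rect(X,m&(Z>.045)&(Z<.06))); print('plate z',np.median(Z[m&(Z>.007)&(Z<.016)]))
cv2.imwrite('pics/w3.png',cv2.resize(o,(600,600),interpolation=cv2.INTER_AREA)[...,::-1])
im,d,p=grab('top'); X=cloud(d,p); print('pad z',np.median(X[206:215,341:353,2]))
E
```

```text
10.9 [0.55011123 0.16828403 0.15027986] [[0.9975, 0.0006], [0.0707, -0.0001], [0.0006, -1.0]]
handle (array([546.3, 217.6]), array([11.9, 90.2]), 3.8, 1907, np.float64(51.5))
plate z 0.010786642534622304
pad z 0.06606618616238946
```

View pics/w3.png

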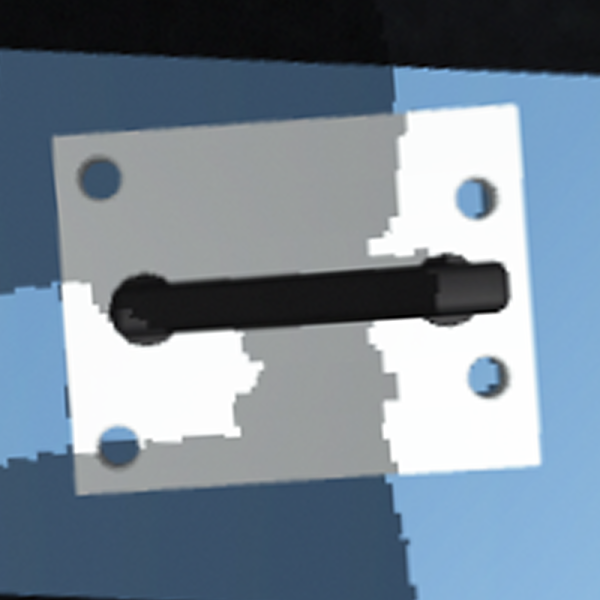

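```bash
python3 - <<'E'
from h import *
z=np.load('w3.npz'); o=ortho(z['im'],z,.011,.546,.216,.08,.0002).astype(float)
b=((o[...,2]-o[...,0])/(o.sum(-1)+30)*900).clip(0,255).astype(np.uint8); b=((b>60)*200).astype(np.uint8); b3=np.stack([b]*3,-1)
px=np.array([[99,178],[118,446],[488,378],[476,199]])*.16/600
G=np.stack([.626-px[:,1],.296-px[:,0]],1); print(G.round(4).tolist(),fit(G))
Q=holes(b3,.546,.216,.08,.0002,G,1); print(Q.round(4).tolist(),fit(Q))
t,yaw,_=fit(Q); target([t[0],t[1],.149],yaw)
E
```

```text
[[0.5785, 0.2696], [0.5071, 0.2645], [0.5252, 0.1659], [0.5729, 0.1691]] (array([0.54593333, 0.21726667]), np.float64(3.7055237184494767), [[-0.09, 0.11], [0.29, -0.3], [-0.01, 0.05], [-0.18, 0.14]])
[[0.578, 0.269], [0.5073, 0.2642], [0.5257, 0.1667], [0.5729, 0.17]] (array([0.54598452, 0.21747173]), np.float64(3.8523752842075045), [[-0.54, -0.82], [0.64, -0.7], [0.34, 0.76], [-0.43, 0.76]])
y axis now [0.998 0.07  0.001] q6 0.123 turn units [0.009 0.001 0.029] shift units after turn [ 0.994 -0.018  0.026]
```

{"method": "arm_command", "body": {"rows": [{"wx": 0.01,"wy": 0,"wz": 0.05,"tx": 0.3,"ty": -0.02,"tz": 0,"grip": 0},{"wx": 0,"wy": 0,"wz": 0,"tx": 0.4,"ty": 0,"tz": 0,"grip": 0},{"wx": 0,"wy": 0,"wz": 0,"tx": 0.29,"ty": 0,"tz": 0.2,"grip": 0},{"wx": 0,"wy": 0,"wz": 0,"tx": 0,"ty": 0,"tz": 0.4,"grip": 0},{"wx": 0,"wy": 0,"wz": 0,"tx": 0,"ty": 0,"tz": 0.4,"grip": 0},{"wx": 0,"wy": 0,"wz": 0,"tx": 0,"ty": 0,"tz": 0.4,"grip": 0},{"wx": 0,"wy": 0,"wz": 0,"tx": 0,"ty": 0,"tz": 0.4,"grip": 0},{"wx": 0,"wy": 0,"wz": 0,"tx": 0,"ty": 0,"tz": 0.3,"grip": 0},{"wx": 0,"wy": 0,"wz": 0,"tx": 0,"ty": 0,"tz": 0.2,"grip": 0},{"wx": 0,"wy": 0,"wz": 0,"tx": 0,"ty": 0,"tz": 0.18,"grip": 0},{"wx": 0,"wy": 0,"wz": 0,"tx": 0,"ty": 0,"tz": 0,"grip": 0},{"wx": 0,"wy": 0,"wz": 0,"tx": 0,"ty": 0,"tz": 0,"grip": 0}]}}

```text
time: 12.2
position: [0.5456, 0.2182, 0.026]
eef_rot: [-2.146, -2.293, 0.001]
force: [0.0, -0.3, 0.8]
width: 0.0851
finger_force: 0.0
```

```bash
python3 - <<'E'
from h import *
s=status.get_state(); print(s['time'],s['force']); target([.54598,.2174,.026],3.77)
E
```

```text
12.2 [ 0.03535634 -0.32485982  0.78117239]
y axis now [ 0.998  0.066 -0.001] q6 0.212 turn units [-0.007 -0.001  0.005] shift units after turn [-0.016  0.007  0.   ]
```

Well placed; close.

{"method": "arm_command", "body": {"rows": [{"wx": 0,"wy": 0,"wz": 0,"tx": 0,"ty": 0,"tz": 0,"grip": 0.5},{"wx": 0,"wy": 0,"wz": 0,"tx": 0,"ty": 0,"tz": 0,"grip": 0.7},{"wx": 0,"wy": 0,"wz": 0,"tx": 0,"ty": 0,"tz": 0,"grip": 0.8},{"wx": 0,"wy": 0,"wz": 0,"tx": 0,"ty": 0,"tz": 0,"grip": 1},{"wx": 0,"wy": 0,"wz": 0,"tx": 0,"ty": 0,"tz": 0,"grip": 1},{"wx": 0,"wy": 0,"wz": 0,"tx": 0,"ty": 0,"tz": 0,"grip": 1},{"wx": 0,"wy": 0,"wz": 0,"tx": 0,"ty": 0,"tz": 0,"grip": 1},{"wx": 0,"wy": 0,"wz": 0,"tx": 0,"ty": 0,"tz": 0,"grip": 1}], "newtons": 70}}

```text
time: 13.0
position: [0.5456, 0.2182, 0.0261]
eef_rot: [-2.146, -2.294, 0.0]
force: [-0.5, -0.6, 5.1]
width: 0.0107
finger_force: 69.0
```

{"method": "arm_command", "body": {"rows": [{"wx": 0,"wy": 0,"wz": 0,"tx": 0,"ty": 0,"tz": -0.1,"grip": 1},{"wx": 0,"wy": 0,"wz": 0,"tx": 0,"ty": 0,"tz": -0.2,"grip": 1},{"wx": 0,"wy": 0,"wz": 0,"tx": 0,"ty": 0,"tz": -0.4,"grip": 1},{"wx": 0,"wy": 0,"wz": 0,"tx": 0,"ty": 0,"tz": -0.5,"grip": 1},{"wx": 0,"wy": 0,"wz": 0,"tx": 0,"ty": 0,"tz": -0.5,"grip": 1},{"wx": 0,"wy": 0,"wz": 0,"tx": 0,"ty": 0,"tz": -0.5,"grip": 1},{"wx": 0,"wy": 0,"wz": 0,"tx": 0,"ty": 0,"tz": -0.3,"grip": 1},{"wx": 0,"wy": 0,"wz": 0,"tx": 0,"ty": 0,"tz": -0.1,"grip": 1},{"wx": 0,"wy": 0,"wz": 0,"tx": 0,"ty": 0,"tz": 0,"grip": 1}]}}

```text
time: 13.9
position: [0.5457, 0.2182, 0.1565]
eef_rot: [2.147, 2.294, 0.001]
force: [0.2, -0.0, -2.5]
width: 0.0109
finger_force: 68.4
```

```bash
python3 - <<'E'
from h import *
s=status.get_state(); print(s['time'],s['force'],s['wrist_torque'],s['position'],R.from_rotvec(s['eef_rot']).as_matrix()[:,1:].round(4).tolist())
target([.5758,-.2995,s['position'][2]],-.07)
im,d,p=wgrab('w4',0)
im2,d2,p2=grab('side'); X=cloud(d2,p2)
# plate plane from wrist depth
Y=wcloud(d,p); q=s['position']; m=(d>0)&(abs(Y[...,0]-q[0])<.05)&(abs(Y[...,1]-q[1])<.065)&(abs(Y[...,2]-(q[2]-.015))<.012)
P=Y[m]; A=np.c_[P[:,:2]-q[:2],np.ones(len(P))]; c=np.linalg.lstsq(A,P[:,2],rcond=None)[0]; print('plate plane slope',c,len(P), 'top below tcp',q[2]-c[2])
cv2.imwrite('pics/w4.png',np.hstack([cv2.resize(im,(400,300)),cv2.resize(im2[60:330,100:460],(400,300))])[...,::-1])
E
```

```text
13.9 [ 0.21761972 -0.00636668 -2.53205975] [-0.00249778  0.05821755 -0.01629662] [0.54569334 0.21821624 0.15650297] [[0.9978, 0.0002], [0.0662, 0.0002], [0.0002, -1.0]]
y axis now [0.998 0.066 0.   ] q6 0.212 turn units [ 0.003 -0.003  0.773] shift units after turn [-10.354   0.615   0.   ]
plate plane slope [-0.00048968  0.00151122  0.14111027] 22004 top below tcp 0.015392702183381346
```

View pics/w4.png

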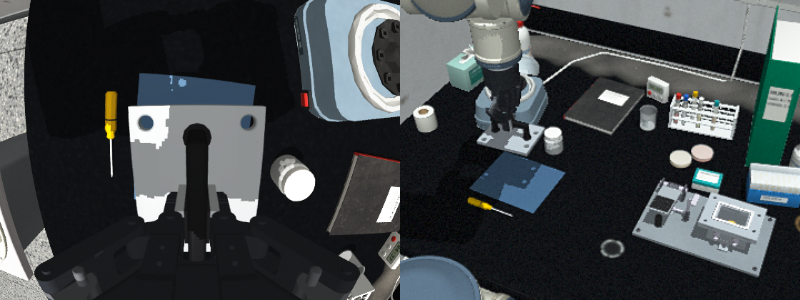

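```bash
cat >> h.py <<'E'
def held(name,zt,pos,yaw0,save=None):
    z=np.load(name); o=ortho(z['im'],z,zt,pos[0],pos[1],.08,.0002); hsv=cv2.cvtColor(o,cv2.COLOR_RGB2HSV)
    m=((o.max(-1)<90)|(hsv[...,1]>70)).astype(np.uint8)
    a=np.radians(yaw0); M=np.array([[np.cos(a),-np.sin(a)],[np.sin(a),np.cos(a)]]); out=[]
    for h in HP[:2]:
        g=np.array(pos[:2])+M@h; n,l,st,ce=cv2.connectedComponentsWithStats(m)
        C=np.stack([pos[0]+.08-ce[:,1]*.0002,pos[1]+.08-ce[:,0]*.0002],1); k=[i for i in range(1,n) if 800<st[i,4]<4000]
        b=min(k,key=lambda i:np.hypot(*(C[i]-g))); out.append(C[b]); print('blob',st[b],C[b].round(4))
    out=np.array(out); d=out[0]-out[1]; yaw=np.arctan2(d[1],d[0]); M=np.array([[np.cos(yaw),-np.sin(yaw)],[np.sin(yaw),np.cos(yaw)]])
    c=out.mean(0)-M@[0,.05]; print('centre',c.round(4),'yaw',np.degrees(yaw).round(2),'sep',np.hypot(*d)*1000); 
    if save: cv2.imwrite(save,np.hstack([o[:400,:,::-1],np.stack([m*255]*3,-1)[:400]])[::2,::2])
    return c,yaw
E
python3 - <<'E'
from h import *
s=status.get_state(); held('w4.npz',.1411,s['position'],3.8)
E
```

```text
blob [ 117  212   48   53 2040] [0.5774 0.2698]
blob [ 142  569   47   52 1919] [0.5062 0.265 ]
centre [0.5452 0.2175] yaw 3.84 sep 71.41403037878125
```

{"method": "arm_command", "body": {"rows": [{"wx": 0,"wy": 0,"wz": 0.2,"tx": 0,"ty": 0,"tz": 0,"grip": 1},{"wx": 0,"wy": 0,"wz": 0.38,"tx": 0,"ty": 0,"tz": 0,"grip": 1},{"wx": 0,"wy": 0,"wz": 0.2,"tx": -0.2,"ty": 0,"tz": 0,"grip": 1},{"wx": 0,"wy": 0,"wz": 0,"tx": -0.4,"ty": 0.05,"tz": 0,"grip": 1},{"wx": 0,"wy": 0,"wz": 0,"tx": -0.6,"ty": 0.05,"tz": 0,"grip": 1},{"wx": 0,"wy": 0,"wz": 0,"tx": -0.6,"ty": 0.05,"tz": 0,"grip": 1},{"wx": 0,"wy": 0,"wz": 0,"tx": -0.6,"ty": 0.05,"tz": 0,"grip": 1},{"wx": 0,"wy": 0,"wz": 0,"tx": -0.6,"ty": 0.05,"tz": 0,"grip": 1},{"wx": 0,"wy": 0,"wz": 0,"tx": -0.6,"ty": 0.05,"tz": 0,"grip": 1},{"wx": 0,"wy": 0,"wz": 0,"tx": -0.6,"ty": 0.05,"tz": 0,"grip": 1},{"wx": 0,"wy": 0,"wz": 0,"tx": -0.6,"ty": 0.05,"tz": 0,"grip": 1},{"wx": 0,"wy": 0,"wz": 0,"tx": -0.6,"ty": 0.05,"tz": 0,"grip": 1},{"wx": 0,"wy": 0,"wz": 0,"tx": -0.6,"ty": 0.05,"tz": 0,"grip": 1},{"wx": 0,"wy": 0,"wz": 0,"tx": -0.6,"ty": 0.05,"tz": 0,"grip": 1},{"wx": 0,"wy": 0,"wz": 0,"tx": -0.6,"ty": 0.05,"tz": 0,"grip": 1},{"wx": 0,"wy": 0,"wz": 0,"tx": -0.6,"ty": 0,"tz": 0,"grip": 1},{"wx": 0,"wy": 0,"wz": 0,"tx": -0.6,"ty": 0,"tz": 0,"grip": 1},{"wx": 0,"wy": 0,"wz": 0,"tx": -0.6,"ty": 0,"tz": 0,"grip": 1},{"wx": 0,"wy": 0,"wz": 0,"tx": -0.5,"ty": 0,"tz": 0,"grip": 1},{"wx": 0,"wy": 0,"wz": 0,"tx": -0.24,"ty": 0,"tz": 0,"grip": 1}]}}

```text
time: 16.0
position: [0.5741, -0.2714, 0.1552]
eef_rot: [-2.225, -2.217, 0.002]
force: [-0.2, 0.2, -3.0]
width: 0.0108
finger_force: 68.4
```

{"method": "arm_command", "body": {"rows": [{"wx": 0,"wy": 0,"wz": 0,"tx": 0,"ty": 0,"tz": 0,"grip": 1},{"wx": 0,"wy": 0,"wz": 0,"tx": 0,"ty": 0,"tz": 0,"grip": 1}]}}

```text
time: 16.2
position: [0.5744, -0.2684, 0.1554]
eef_rot: [-2.223, -2.218, 0.001]
force: [0.1, -0.6, -2.5]
width: 0.0107
finger_force: 68.4
```

```bash
python3 - <<'E'
from h import *
s=status.get_state(); print(s['time'],s['position'],s['force'])
im,d,p=wgrab('w5',0); held('w5.npz',s['position'][2]-.0154,s['position'],-.07)
target([.5763,-.2988,.1007],-.1)
E
```

```text
16.2 [ 0.57439909 -0.26838068  0.15541934] [ 0.09086063 -0.56961923 -2.45888676]Traceback (most recent call last):
  File "<stdin>", line 3, in <module>
  File "h.py", line 60, in held
    b=min(k,key=lambda i:np.hypot(*(C[i]-g))); out.append(C[b]); print('blob',st[b],C[b].round(4))
ValueError: min() iterable argument is empty
```

```bash
python3 - <<'E'
from h import *
target([.5763,-.2988,.1307],-.1)
E
```

```text
y axis now [ 1.    -0.002 -0.002] q6 -0.529 turn units [-0.017 -0.006  0.002] shift units after turn [-0.616  0.036  0.497]
```

{"method": "arm_command", "body": {"rows": [{"wx": -0.017,"wy": -0.006,"wz": 0,"tx": -0.1,"ty": 0.036,"tz": 0,"grip": 1},{"wx": 0,"wy": 0,"wz": 0,"tx": -0.2,"ty": 0,"tz": 0,"grip": 1},{"wx": 0,"wy": 0,"wz": 0,"tx": -0.2,"ty": 0,"tz": 0.1,"grip": 1},{"wx": 0,"wy": 0,"wz": 0,"tx": -0.1,"ty": 0,"tz": 0.2,"grip": 1},{"wx": 0,"wy": 0,"wz": 0,"tx": 0,"ty": 0,"tz": 0.1,"grip": 1},{"wx": 0,"wy": 0,"wz": 0,"tx": 0,"ty": 0,"tz": 0.1,"grip": 1},{"wx": 0,"wy": 0,"wz": 0,"tx": 0,"ty": 0,"tz": 0,"grip": 1},{"wx": 0,"wy": 0,"wz": 0,"tx": 0,"ty": 0,"tz": 0,"grip": 1}]}}

```text
time: 17.05
position: [0.5766, -0.2986, 0.1307]
eef_rot: [2.223, 2.219, -0.0]
force: [-0.6, -0.1, -1.9]
width: 0.0106
finger_force: 68.3
```

```bash
python3 - <<'E'
from h import *
s=status.get_state(); print(s['time'],s['position'],s['force'])
im,d,p=wgrab('w5',0); q=s['position']
target([.5763,-.2988,.1007],-.1)
o=ortho(im,p,q[2]-.0154,q[0],q[1],.08,.0002)
im2,d2,p2=grab('side'); 
cv2.imwrite('pics/w5.png',np.hstack([cv2.resize(o[:,:400],(300,600)),cv2.resize(im2[190:330,280:460],(500,600))])[...,::-1])
E
```

```text
17.05 [ 0.57661262 -0.29861495  0.13073046] [-0.61220988 -0.05881059 -1.8581812 ]
y axis now [ 1.    -0.001  0.001] q6 -0.568 turn units [0.009 0.008 0.003] shift units after turn [-0.002 -0.009  0.605]
```

View pics/w5.png

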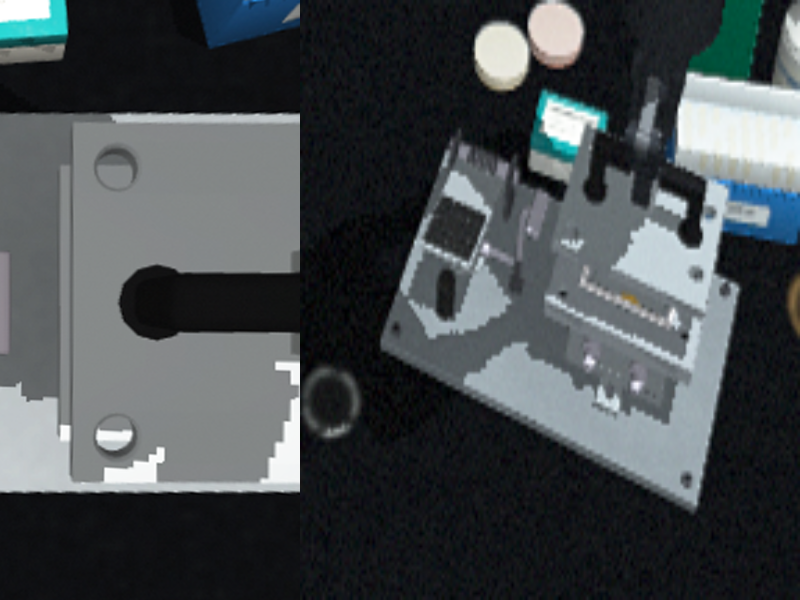

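{"method": "arm_command", "body": {"rows": [{"wx": 0.009,"wy": 0.008,"wz": 0,"tx": -0.004,"ty": -0.012,"tz": 0.05,"grip": 1},{"wx": 0,"wy": 0,"wz": 0,"tx": 0,"ty": 0,"tz": 0.1,"grip": 1},{"wx": 0,"wy": 0,"wz": 0,"tx": 0,"ty": 0,"tz": 0.12,"grip": 1},{"wx": 0,"wy": 0,"wz": 0,"tx": 0,"ty": 0,"tz": 0.12,"grip": 1},{"wx": 0,"wy": 0,"wz": 0,"tx": 0,"ty": 0,"tz": 0.1,"grip": 1},{"wx": 0,"wy": 0,"wz": 0,"tx": 0,"ty": 0,"tz": 0.06,"grip": 1},{"wx": 0,"wy": 0,"wz": 0,"tx": 0,"ty": 0,"tz": 0.04,"grip": 1},{"wx": 0,"wy": 0,"wz": 0,"tx": 0,"ty": 0,"tz": 0,"grip": 1},{"wx": 0,"wy": 0,"wz": 0,"tx": 0,"ty": 0,"tz": 0,"grip": 1},{"wx": 0,"wy": 0,"wz": 0,"tx": 0,"ty": 0,"tz": 0,"grip": 1}]}}

```text
time: 18.15
position: [0.5762, -0.2992, 0.1016]
eef_rot: [2.223, 2.219, 0.0]
force: [-0.7, 0.3, -2.3]
width: 0.0107
finger_force: 68.3
```

```bash
python3 - <<'E'
from h import *
s=status.get_state(); print(s['time'],s['position'],s['force'],s['wrist_torque'])
im,d,p=wgrab('w6',0); q=s['position']
target([.5761,-.2988,.1008],-.1)
Y=wcloud(d,p); m=(d>0)&(abs(Y[...,0]-q[0])<.05)&(abs(Y[...,1]-q[1])<.065)&(abs(Y[...,2]-(q[2]-.015))<.005)
P=Y[m]; A=np.c_[P[:,:2]-q[:2],np.ones(len(P))]; c=np.linalg.lstsq(A,P[:,2],rcond=None)[0]; print('plane',c)
o=ortho(im,p,q[2]-.0152,.5758,-.2995,.08,.0002)
h=[cv2.resize(o[a:a+160,90:250],(400,400)) for a in (140,500)]
cv2.imwrite('pics/w6.png',np.hstack(h)[...,::-1])
E
```

```text
18.15 [ 0.57615426 -0.29919058  0.10158186] [-0.66426431  0.27829749 -2.25258206] [0.02910529 0.00623893 0.00607017]
y axis now [ 1.    -0.002  0.   ] q6 -0.569 turn units [ 0.002  0.001 -0.001] shift units after turn [ 0.008 -0.     0.014]
plane [-0.00047156  0.00142359  0.08613124]
```

View pics/w6.png

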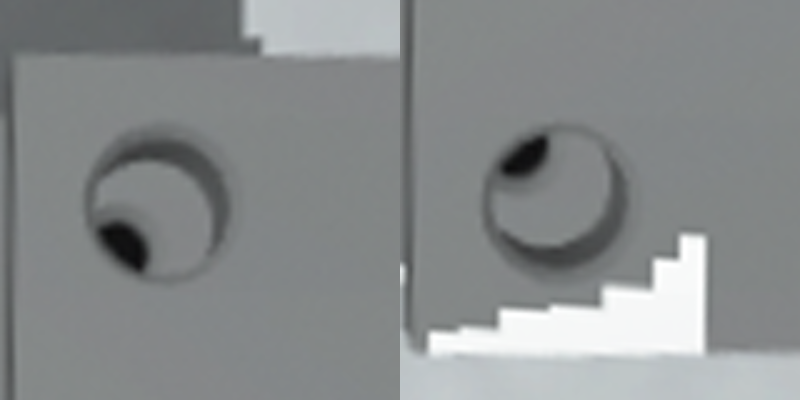

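{"method": "arm_command", "body": {"rows": [{"wx": 0,"wy": 0,"wz": 0,"tx": 0.008,"ty": 0.002,"tz": 0.015,"grip": 1},{"wx": 0,"wy": 0,"wz": 0,"tx": 0,"ty": 0,"tz": 0,"grip": 1},{"wx": 0,"wy": 0,"wz": 0,"tx": 0,"ty": 0,"tz": 0,"grip": 1},{"wx": 0,"wy": 0,"wz": 0,"tx": 0,"ty": 0,"tz": 0,"grip": 1},{"wx": 0,"wy": 0,"wz": 0,"tx": 0,"ty": 0,"tz": 0,"grip": 1},{"wx": 0,"wy": 0,"wz": 0,"tx": 0,"ty": 0,"tz": 0,"grip": 1}]}}

```text
time: 18.8
position: [0.5761, -0.2987, 0.1005]
eef_rot: [-2.223, -2.219, 0.0]
force: [-0.1, 0.0, -3.0]
width: 0.0107
finger_force: 68.3
```

```bash
python3 - <<'E'
from h import *
s=status.get_state(); target([.5762,-.2988,.1009],-.1); print(s['position'],abs(s['joint_velocities']).max(),s['finger_force'],s['width'])
from station import finish_job
if np.linalg.norm(s['position']-[.5762,-.2988,.1009])<.0008: print(finish_job())
E
```

```text
y axis now [ 1.    -0.002 -0.   ] q6 -0.569 turn units [-0.003 -0.001 -0.   ] shift units after turn [-0.002  0.002 -0.007]
[ 0.57607858 -0.29870066  0.10053622] 0.0015321642975591303 68.31774830818176 0.01068328535595814
the job is handed in; nothing more can be done
None
```

I pressed the pedal to its stop, held it there for over 1 s and let it come back up. The job is handed in with the cover still held level about 7.5–8 mm above the seal, its holes over the threads to within about 0.5 mm by the camera check of the two wide-end holes; the narrow-end pair was hidden by the gripper.

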